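Set the grain mill's gap screw and lock it with the jam nut

TASK

Turn the mill's adjusting screw by its bar head until the pointed end points at the peg standing on the dial. Then turn the big hexagon jam nut below the head clockwise past where it bites until it is firmly tight, but not so hard that it drags the screw off its setting. Let go of everything, and leave the two jars and the bowl alone.

Things in the scene. Friction and masses are not known exactly. Their poses are not given: they have to be found in the camera images.
- mill: white countertop grain mill, fixed, x -110 to 160 mm, 180 mm wide, z up; front to rear is +x. Its top face, centred at (-10, 0, 105), slopes up to the rear at 30 deg. The adjuster stands on that centre along the face's normal, leaning 30 deg to the front (-x); heights below count along this axis from the face. A round feed opening, 80 mm wide, rises to 155 mm at x = 115.
- screw_head (a point): middle of the adjusting screw's steel bar head, 64 mm up the axis. The bar is 14 mm thick, 24 mm high (52 to 76 mm up the axis); square end 20 mm along -x, end tapered to a point 24 mm along +x of this point (flat sides to pinch from -20 to +10 mm); z points out along the axis. A 30 mm round shank joins it to the nut below. It does not move along the axis.
- screw (a joint): angle of the adjusting screw, rad, growing counter-clockwise seen from outside; 0 = pointed end straight up the slope (mill +x). Stiff: it takes about 0.5 N m to turn, and this friction is what holds its setting. The nut rides round with it.
- peg (a point): top of the one upright peg, steel, 10 mm thick and 18 mm high, on the flat aluminium dial ring (inner radius 62, outer radius 82 mm) round the screw; 72 mm from the axis and 18 mm up it. The dial does not turn by hand. The other dial marks are flat bars.
- nut_center (a point): middle of the steel hexagon jam nut on the screw, 56 mm across flats, 65 across corners, 20 mm high (20 to 40 mm up the axis); z points out along the axis, x is square to one pair of flats (another pair every 60 deg). Below it a round boss, 44 mm wide, 19 high. Fingers have room round the nut down to the face, and the bar head passes between fingers that grip it.
- nut (a joint): angle of the nut on its thread, rad, growing clockwise seen from outside (tightening); it bites at 2.6, which is 1.2 to 2.2 rad on from its start. It turns easily (0.06 N m) and stays where it is left. No visible travel along the axis.
- jar_tall: bystander: glass storage jar, 84 mm wide, 142 mm high, loose; origin under its centre
- jar_low: bystander: glass storage jar, 90 mm wide, 82 mm high, loose; origin under its centre
- bowl: bystander: white bowl, 120 mm wide, 50 mm high, loose; origin under its centre
- washer (a joint): twist of the springy lock washer under the bitten nut, rad: 0 slack, growing as the nut is turned on clockwise, 2.5 N m per rad. 0.2 to 0.4 N m is tight; above about 0.5 N m the nut drags the screw clockwise. Let go, the washer and nut ease back by this twist.

How it is judged:
On the way, in this order (a step that is already met when the one before it is completed fails the run):
1. the screw's pointed end points at the peg, the nut still loose (y of peg in the frame of screw_head between -0.0085 and 0.0085 m and x of peg in the frame of screw_head above 0 m and value of joint nut below 2.3 rad), for 0.2 s.
2. the bitten nut is tightened, to 0.15 N m or more on its washer, with the screw still on its setting (y of peg in the frame of screw_head between -0.0085 and 0.0085 m and x of peg in the frame of screw_head above 0 m and value of joint nut above 2.55 rad and value of joint washer above 0.06 rad), for 0.1 s.
At the end, for the whole second after the job is handed in: the screw's pointed end aims at the peg to within 8.5 mm at the peg's radius of 72 mm (about 0.12 rad), and the nut stands within 0.05 rad of where it bites (y of peg in the frame of screw_head between -0.0085 and 0.0085 m and x of peg in the frame of screw_head above 0 m and value of joint nut above 2.55 rad); the robot touches nothing.
It fails at once if a jar or the bowl is moved more than 20 mm (distance of any of jar_tall, jar_low, bowl from where it was at the start of the episode above 0.02 m).
It also fails if it takes over 61 s, if anything falls off the work surface, if the arm or the gripper's body presses on something with over 40 N, if the wrist force passes 120 N, or if a joint passes its speed limit or range.

ROBOT

A 6-joint arm with a two-finger parallel gripper is mounted at the origin on the work surface. World frame = base frame: x ahead of the robot, y to its left, z up, the work surface at z = 0. Lengths are in m, angles in rad, forces in N, time in s.
With the tool pointing down it reaches from about 0.25 to 0.8 m from the base axis. Payload 3.9 kg.
Tool frame: the origin (TCP) lies at the very end of the fingers, on their centre line; the grasp point (between the pads) lies 19 mm behind it; z points along the fingers, y is the line along which they close (so a half turn about z gives the same grasp; the last joint's range is limited). The gripper opens to 85 mm and grips with 20 to 120 N. Pads are 22 mm wide; open, the fingers measure 114 mm over their backs; the gripper's body (76 mm by 85 mm) begins 54 mm behind the grasp point. The pads swing forward as they close: fully open they stand 13 mm farther back than shut.
Start: joints at [1.196, 0.26, -0.138, 1.173, 0, 1.571], TCP at [0.192, 0.489, 0.231] pointing down, gripper open.
Joint ranges: [-2.78, 2.78], [-0.83, 1.72], [-1.28, 1.37], [-1.9, 2.12], [-1.57, 1.48], [-3.14, 3.14]. Speed limits (rad/s): [2.57, 2.57, 3.14, 3.14, 3.14, 3.14].

INTERFACE

Orientations are given as a 3x3 rotation matrix whose columns are the frame's x, y, z axes.
In Python, from station import * gives the robot as it stands. The module is installed in compiled form; this text tells all that it offers. Calls block until the motion is done:
- movep(position, orientation): joint-space move of the TCP to a pose.
- move_straight(position, vel=0.15, orientation=None, guard=None): straight line of the TCP; orientation=None keeps the orientation; vel is the mean speed in m/s. With guard (N) it stops when the force on the tool has changed by that much, and returns True; else False.
- move_joints(angles): joint-space move.
- move_gripper(opening, grip_force=None): opening from 0.0 (shut) to 1.0 (fully open); grip_force is the grip in N (None keeps the last); returns when the fingers have stopped.
- wait(seconds).
- ik(position, orientation): joint angles nearest the present ones, or None.
- get_state(): the state.
- camera(name): name is "scene" or "top" or "wrist"; returns the picture (420x560x3 uint8, red, green, blue); there is no depth.
- get_calibration(name): a dict with "mtx" (3x3 intrinsics, pixels), "xyz" and "orientation" of the camera in the world. Camera axes: x right, y down, z forward; pixel columns grow to the right and rows downward; lengths in m; the calibration is good to about 2 mm. A picture is of the moment at which its call begins: read the wrist's pose just before it. get_calibration takes no time and is no camera call; for the wrist camera it gives the pose at the moment of the call.
A pose or a line that the arm cannot do raises MotionError and nothing moves.
- job_done(): hands the job in; it is judged then, once.
The state is a dict: "time_s": time; "joint_positions": joint angles; "joint_vel": joint speeds; "joint_torque": joint torques, N m; "tool_pos": TCP position; "tool_rot": TCP orientation; "ft_force": force on the tool from outside, world axes, zero at the start; "wrist_torque": the same for the moment, N m; "width": opening from 0.0 (shut) to 1.0 (fully open); "finger_force": force on a finger pad.
Only numpy, scipy, OpenCV 4.12 (cv2) and the standard library are available. Lean on these libraries where they do the work, as an engineer would, in place of code of your own. Each camera call takes 0.05 s, during which the arm holds its last target. There are 200 camera calls.

## Working session

There is one attempt and no reset: what is moved stays moved. The work goes in short steps, each a Python script; the robot and the scene stay as the last script left them, time stands still between calls to the robot, and variables do not carry over. Pictures are saved under pics/ and viewed, at most 10 in all, crops included, and the job is handed in when it is done.

```bash
mkdir -p pics; python3 - <<'E'
from station import *
import cv2,numpy as np
a=camera("scene");b=camera("top")
cv2.imwrite("pics/s.png",a[:,:,::-1]);cv2.imwrite("pics/t.png",b[:,:,::-1])
for n in("scene","top"):
    print(get_calibration(n))
s=get_state();print(s)
E
```

```text
{'mtx': array([[490.8706897 ,   0.        , 272.50268989],
       [  0.        , 490.8706897 , 207.37950972],
       [  0.        ,   0.        ,   1.        ]]), 'xyz': array([ 1.12179204, -0.08045448,  0.88695188]), 'orientation': array([[ 0.16130903,  0.78014167, -0.60444881],
       [ 0.9868161 , -0.11933078,  0.10933504],
       [ 0.01316747, -0.61411655, -0.7891055 ]])}
{'mtx': array([[487.98719926,   0.        , 278.69044665],
       [  0.        , 487.98719926, 206.97777715],
       [  0.        ,   0.        ,   1.        ]]), 'xyz': array([ 0.37299287, -0.00181309,  1.17907184]), 'orientation': array([[ 3.81527209e-03, -9.87720297e-01,  1.56185976e-01],
       [-9.99588358e-01,  6.74311050e-04,  2.86820392e-02],
       [-2.84351502e-02, -1.56231113e-01, -9.87311137e-01]])}
{'time_s': 0.1, 'joint_positions': array([ 1.19599727e+00,  2.60572979e-01, -1.39209291e-01,  1.17267081e+00,
       -3.51253106e-05,  1.57076095e+00]), 'joint_vel': array([-0.00026415, -0.00081085,  0.00275541, -0.00096538, -0.00115945,
        0.00138671]), 'joint_torque': array([-1.51749855e-04, -4.06506228e+01,  2.54527974e+01,  1.00877043e-02,
       -4.23126153e-06,  8.53256580e-06]), 'tool_pos': array([0.19199189, 0.48800833, 0.23058353]), 'tool_rot': array([[-9.30594176e-01,  3.66052114e-01, -5.73824912e-04],
       [ 3.66052562e-01,  9.30592878e-01, -1.55459837e-03],
       [-3.50666451e-05, -1.65675027e-03, -9.99998627e-01]]), 'ft_force': array([-0.20426679, -0.36202906, -0.53691065]), 'wrist_torque': array([ 0.0122341 , -0.01795858,  0.04383231]), 'finger_force': 0.0, 'width': 1.0023438144144388}
```

View pics/t.png

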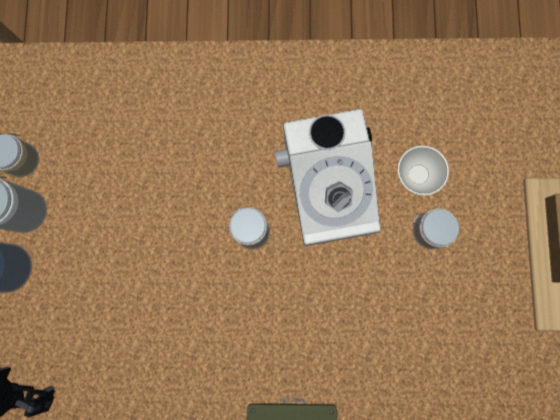

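View pics/s.png

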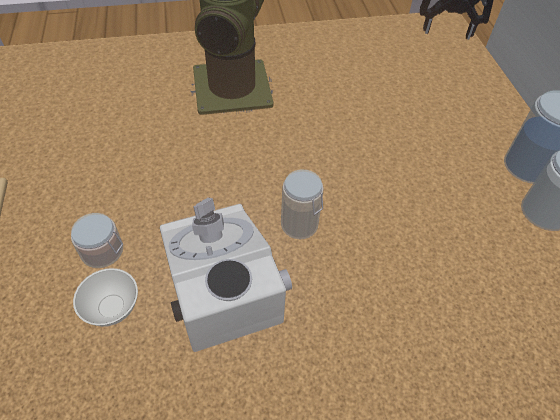

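The top view shows the mill at about (335,175), its front towards the robot, with jars at (249,226) and (439,228) and the bowl at (423,170). I'll enlarge the dial.

```bash
python3 - <<'E'
import cv2,numpy as np
b=cv2.imread("pics/t.png")[95:255,265:395]
a=cv2.imread("pics/s.png")[190:350,150:300]
f=lambda i:cv2.resize(i,None,fx=4.8,fy=4.8,interpolation=cv2.INTER_CUBIC)[:590]
f=lambda i:cv2.resize(i,None,fx=3.6,fy=3.6,interpolation=cv2.INTER_CUBIC)
c=np.hstack([f(b),f(a)])[:, :];c=c[:, :];c=cv2.resize(c,None,fx=.79,fy=.79);print(c.shape)
cv2.imwrite("pics/c.png",c)
# full-res crop for top only
cv2.imwrite("pics/ct.png",cv2.resize(b,None,fx=3.7,fy=3.7,interpolation=cv2.INTER_CUBIC))
E
```

```text
(455, 796, 3)
```

View pics/c.png

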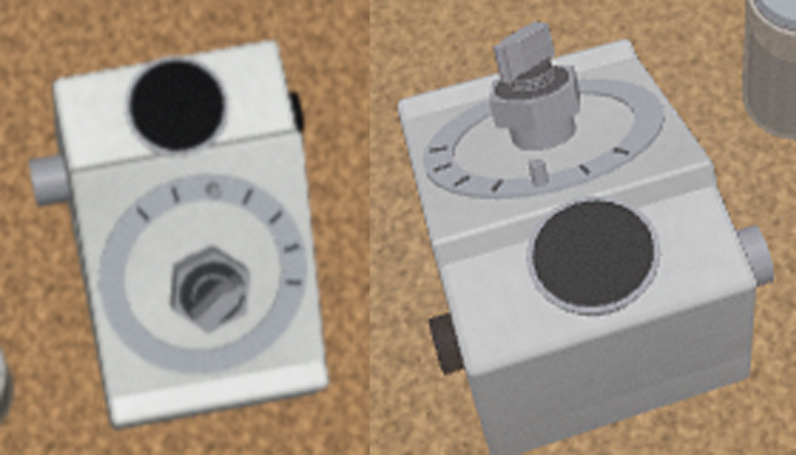

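```bash
cat > h.py <<'E'
from station import *
import cv2,numpy as np,json
from scipy.optimize import least_squares
from scipy.spatial.transform import Rotation as R
def proj(cal,P):
    c=(np.asarray(P)-cal["xyz"])@cal["orientation"]
    p=c@cal["mtx"].T
    return (p/p[...,2:])[...,:2]
def ray_plane(cal,px,p0,n):
    d=cal["orientation"]@np.linalg.solve(cal["mtx"],[px[0],px[1],1.])
    return cal["xyz"]+d*((p0-cal["xyz"])@n)/(d@n)
def frame(q):   # adjuster frame: origin on face, x up slope, z out
    Rm=R.from_euler('z',q[2]).as_matrix()
    A=Rm@R.from_euler('y',-30,degrees=True).as_matrix()
    return Rm@np.array([-.01,0,.105])+[q[0],q[1],0],A
def tool(phi,A):  # tool pointing down the axis; phi = angle (ccw from outside) of tool y line
    y=A@[np.cos(phi),np.sin(phi),0]; z=-A[:,2]
    return np.column_stack([np.cross(y,z),y,z])
E
python3 - <<'E'
from h import *
obs=[("top",[.115,0,.155],(327.2,131.9)),("scene",[.115,0,.155],(229.1,280.4)),
("top",[-.01,0,.107],(336.4,191.0)),("scene",[-.01,0,.107],(211.5,238.5))]
C={n:get_calibration(n) for n in("top","scene")}
def r(q):
    M=R.from_euler('z',q[2]).as_matrix()
    return np.concatenate([proj(C[n],M@p+[q[0],q[1],0])-u for n,p,u in obs])
s=least_squares(r,[.45,-.1,.1]);print(s.x,s.fun.round(1))
json.dump(list(s.x),open("q.json","w"))
o,A=frame(s.x);print(o,A)
top=C["top"];n=A[:,2]
print("peg top",A.T@(ray_plane(top,(339.9,161.8),o+n*.018,n)-o),A.T@(ray_plane(C["scene"],(209.8,247.5),o+n*.018,n)-o))
w=get_calibration("wrist");s=get_state();T=s["tool_rot"]
print("cam in tool",T.T@(w["xyz"]-s["tool_pos"]),T.T@w["orientation"],w["mtx"][0,0])
for h in(.15,.18,.22):
  for phi in np.arange(0,6.28,np.pi/4):
    j=ik(o+n*h,tool(phi,A)); print(h,round(phi,2),None if j is None else np.round(j,2))
E
```

```text
[ 0.58960477 -0.09791629  0.18411049] [-0.  -1.2 -0.1 -0.9  0.2 -0.5  0.1 -0.6]
[ 0.57977378 -0.09974702  0.105     ] [[ 0.85138913 -0.18307213 -0.49154974]
 [ 0.15854511  0.98309948 -0.09153606]
 [ 0.5         0.          0.8660254 ]]
peg top [ 0.07012765 -0.01317921  0.018     ] [ 0.07125983 -0.01358894  0.018     ]
cam in tool [ 0.07557332 -0.00054712 -0.14326308] [[-1.85785328e-03 -9.55466610e-01 -2.95093384e-01]
 [ 9.99998169e-01 -1.63976108e-03 -9.86511161e-04]
 [ 4.58695828e-04 -2.95094677e-01  9.55467907e-01]] 334.0163216248157
0.15 0.0 [-0.39 -0.05 -0.64  0.53  0.27  1.06]
0.15 0.79 [-0.39 -0.05 -0.64  0.53  0.27  0.28]
0.15 1.57 [-0.39 -0.05 -0.64  0.53  0.27 -0.51]
0.15 2.36 [-0.39 -0.05 -0.64  0.53  0.27 -1.29]
0.15 3.14 [-0.39 -0.05 -0.64  0.53  0.27 -2.08]
0.15 3.93 [-0.39 -0.05 -0.64  0.53  0.27 -2.87]
0.15 4.71 [-0.39 -0.05 -0.64  0.53  0.27  2.63]
0.15 5.5 [-0.39 -0.05 -0.64  0.53  0.27  1.85]
0.18 0.0 [-0.41 -0.1  -0.61  0.62  0.28  1.04]
0.18 0.79 [-0.41 -0.1  -0.61  0.62  0.28  0.25]
0.18 1.57 [-0.41 -0.1  -0.61  0.62  0.28 -0.53]
0.18 2.36 [-0.41 -0.1  -0.61  0.62  0.28 -1.32]
0.18 3.14 [-0.41 -0.1  -0.61  0.62  0.28 -2.1 ]
0.18 3.93 [-0.41 -0.1  -0.61  0.62  0.28 -2.89]
0.18 4.71 [-0.41 -0.1  -0.61  0.62  0.28  2.61]
0.18 5.5 [-0.41 -0.1  -0.61  0.62  0.28  1.83]
0.22 0.0 [-0.44 -0.14 -0.55  0.73  0.3   1.01]
0.22 0.79 [-0.44 -0.14 -0.55  0.73  0.3   0.22]
0.22 1.57 [-0.44 -0.14 -0.55  0.73  0.3  -0.56]
0.22 2.36 [-0.44 -0.14 -0.55  0.73  0.3  -1.35]
0.22 3.14 [-0.44 -0.14 -0.55  0.73  0.3  -2.13]
0.22 3.93 [-0.44 -0.14 -0.55  0.73  0.3  -2.92]
0.22 4.71 [-0.44 -0.14 -0.55  0.73  0.3   2.58]
0.22 5.5 [-0.44 -0.14 -0.55  0.73  0.3   1.8 ]
```

Peg comes out 72 mm from the axis from both views, which is consistent. Now the wrist view along the axis.

```bash
python3 - <<'E'
from h import *
q=json.load(open("q.json"));o,A=frame(q)
movep(o+A[:,2]*.2,tool(np.pi/2,A))
w=get_calibration("wrist");a=camera("wrist")
cv2.imwrite("pics/w1.png",a[:,:,::-1])
np.savez("w1.npz",**w);print(get_state()["time_s"])
a=a.copy()
th=np.linspace(0,2*np.pi,180)
for r,h in((.062,.002),(.082,.002),(.072,.018)):
    for p in proj(w,[o+A@[r*np.cos(t),r*np.sin(t),h] for t in (th if h<.01 else [-.187])]).round().astype(int): cv2.circle(a,tuple(map(int,p)),1,(255,0,0),-1)
p=proj(w,o+A@[0,0,.076]);print(p);cv2.circle(a,tuple(map(int,p.round())),2,(0,255,0),-1)
cv2.imwrite("pics/w1o.png",cv2.resize(a[:,:,::-1],(800,600),interpolation=cv2.INTER_CUBIC))
E
```

```text
2.5333
[280.66115476 197.32113583]
```

View pics/w1o.png

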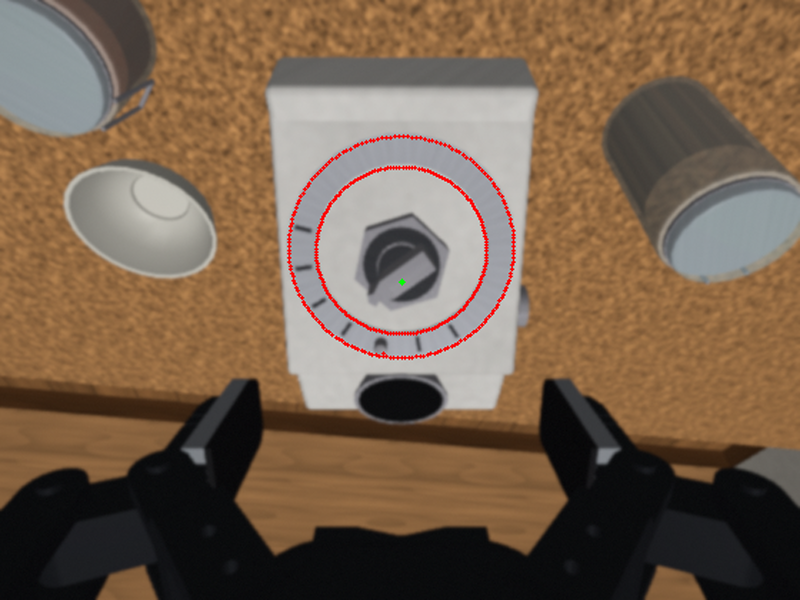

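The overlay fits. Next I rectify the head plane (76 mm) and the nut plane (40 mm) to read angles.

```bash
cat >> h.py <<'E'
def rect(img,w,o,A,h,half=.045,n=390):
    # output: right = +x (up slope), up = +y
    c=np.array([[-half,half],[half,half],[half,-half],[-half,-half]])
    src=proj(w,[o+A@[x,y,h] for x,y in c]).astype(np.float32)
    H=cv2.getPerspectiveTransform(src,np.float32([[0,0],[n,0],[n,n],[0,n]]))
    return cv2.warpPerspective(img,H,(n,n),flags=cv2.INTER_CUBIC)
def two(img,w,o,A,f):
    a=np.hstack([rect(img,w,o,A,.076),np.zeros((390,10,3),np.uint8),rect(img,w,o,A,.040)])
    cv2.imwrite(f,a)
E
python3 - <<'E'
from h import *
q=json.load(open("q.json"));o,A=frame(q)
two(cv2.imread("pics/w1.png"),dict(np.load("w1.npz")),o,A,"pics/r1.png")
E
```

```text
(no output)
```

View pics/r1.png

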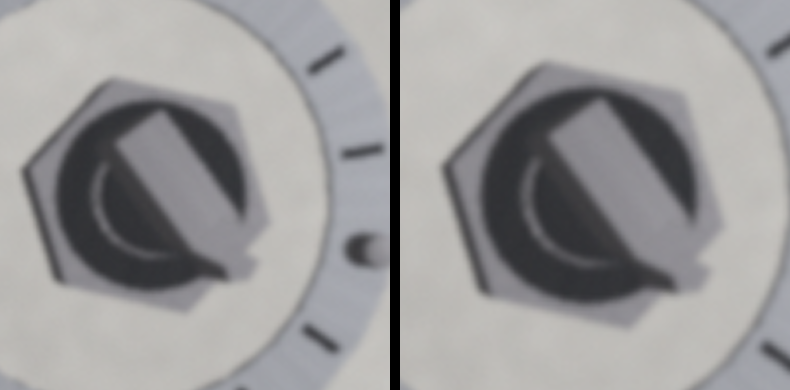

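Bar pointing at about -55° (edges (165,110)→(243,222)), nut flats normal ≈16°+60k; peg at -10.7°. Turn the screw by +44°.

```bash
cat >> h.py <<'E'
def tz(s,A): # moment about outward axis on the tool
    return float(s["wrist_torque"]@A[:,2])
E
python3 - <<'E'
from h import *
q=json.load(open("q.json"));o,A=frame(q);n=A[:,2]
b=np.radians(-55); peg=-.187; H=.046
movep(o+n*.13,tool(b+np.pi/2,A))
print(move_straight(o+n*H,.08,guard=15))
move_gripper(0,80);s=get_state();print(s["width"],s["finger_force"],s["ft_force"],tz(s,A))
N=10
for i in range(1,N+1):
    movep(o+n*H,tool(b+np.pi/2+(peg-b)*i/N,A))
    s=get_state();print(i,round(tz(s,A),2),s["ft_force"].round(1),round(s["time_s"],1))
wait(.3);s=get_state();print(tz(s,A))
move_gripper(1);s=get_state();print(tz(s,A))
move_straight(o+n*.13,.1)
movep(o+n*.2,tool(np.pi/2,A))
w=get_calibration("wrist");a=camera("wrist")[:,:,::-1]
cv2.imwrite("pics/w2.png",a);np.savez("w2.npz",**w);two(a,w,o,A,"pics/r2.png");print(get_state()["time_s"])
E
```

```text
False
0.3047999304033192 78.09441089630127 [-7.17590778 -1.61173985  7.09359529] -0.0006717495466367768
1 0.41 [-7.2 -2.4  6.9] 5.5
2 0.31 [-7.1 -2.1  7.5] 5.8
3 0.28 [-7.1 -0.7  7.5] 6.0
4 0.34 [-6.2 -1.7  8. ] 6.3
5 0.36 [-6.3 -1.3  8.1] 6.5
6 0.3 [-6.6 -0.8  7.4] 6.8
7 0.34 [-6.8 -1.3  8.3] 7.0
8 0.33 [-5.7  0.2  7.6] 7.3
9 0.31 [-6.1  0.9  8.2] 7.5
10 0.36 [-6.7  1.1  6.5] 7.8
0.3270760929186185
-0.005128637111035977
10.1083
```

View pics/r2.png

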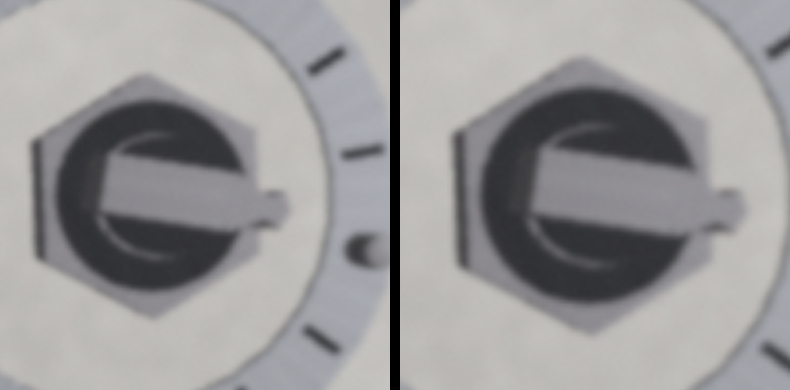

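Bar now at about -9°, right at the peg (-10.7°), and nut flats' normal ≈ +1°. Next I grip the nut with tool y at 121° and turn it clockwise while watching the axial moment.

```bash
python3 - <<'E'
from h import *
q=json.load(open("q.json"));o,A=frame(q);n=A[:,2]
w=dict(np.load("w1.npz"));p=A.T@(ray_plane(w,(381/1.4286,343/1.4286),o+n*.012,n)-o);print("peg(wrist)",p,np.arctan2(p[1],p[0]))
b=np.radians(121); H=.007
P=lambda ph:movep(o+n*H,tool(ph,A))
movep(o+n*.13,tool(b,A))
print(move_straight(o+n*H,.08,guard=15))
z0=tz(get_state(),A)
move_gripper(0,60);s=get_state();print(s["width"],s["finger_force"],s["ft_force"],z0,tz(s,A))
def rd():
    v=[]
    for _ in range(4): wait(.025);v.append(tz(get_state(),A)-z0)
    return np.mean(v)
ph=b;log=[]
while b-ph<2.45:
    ph-=np.radians(6 if b-ph<1. else 1.5)
    P(ph);t=rd();log.append((round(np.degrees(b-ph),1),round(t,3)))
    if abs(t)>=.22:break
print(log);wait(.2);s=get_state();print(rd(),s["ft_force"],s["time_s"])
json.dump([b,ph],open("ph.json","w"))
E
```

```text
peg(wrist) [ 0.06561654 -0.01496044  0.012     ] -0.2241661633301948
False
0.6465359446337695 61.620776653289795 [-5.068263    2.36448527  6.28944935] 0.03738970880339349 0.03858492724155865
[(np.float64(6.0), np.float64(-0.018)), (np.float64(12.0), np.float64(0.013)), (np.float64(18.0), np.float64(0.008)), (np.float64(24.0), np.float64(-0.01)), (np.float64(30.0), np.float64(-0.002)), (np.float64(36.0), np.float64(-0.019)), (np.float64(42.0), np.float64(0.011)), (np.float64(48.0), np.float64(-0.017)), (np.float64(54.0), np.float64(-0.013)), (np.float64(60.0), np.float64(0.01)), (np.float64(61.5), np.float64(0.038)), (np.float64(63.0), np.float64(0.04)), (np.float64(64.5), np.float64(0.024)), (np.float64(66.0), np.float64(-0.018)), (np.float64(67.5), np.float64(0.01)), (np.float64(69.0), np.float64(-0.003)), (np.float64(70.5), np.float64(0.016)), (np.float64(72.0), np.float64(0.056)), (np.float64(73.5), np.float64(0.025)), (np.float64(75.0), np.float64(-0.017)), (np.float64(76.5), np.float64(0.015)), (np.float64(78.0), np.float64(0.008)), (np.float64(79.5), np.float64(0.024)), (np.float64(81.0), np.float64(0.017)), (np.float64(82.5), np.float64(0.026)), (np.float64(84.0), np.float64(0.015)), (np.float64(85.5), np.float64(0.04)), (np.float64(87.0), np.float64(0.016)), (np.float64(88.5), np.float64(-0.01)), (np.float64(90.0), np.float64(0.024)), (np.float64(91.5), np.float64(0.033)), (np.float64(93.0), np.float64(0.005)), (np.float64(94.5), np.float64(0.031)), (np.float64(96.0), np.float64(0.038)), (np.float64(97.5), np.float64(0.025)), (np.float64(99.0), np.float64(0.041)), (np.float64(100.5), np.float64(0.053)), (np.float64(102.0), np.float64(0.117)), (np.float64(103.5), np.float64(0.265))]
0.2520333548991963 [-5.44251153 -1.15995582  6.89621741] 26.575
```

```bash
python3 - <<'E'
from h import *
q=json.load(open("q.json"));o,A=frame(q);n=A[:,2]
b,ph=json.load(open("ph.json"));z0=.037;H=.007
def rd():
    v=[]
    for _ in range(6): wait(.025);v.append(tz(get_state(),A)-z0)
    return round(np.mean(v),3)
print(rd())
for k in range(4):
    ph-=np.radians(.5);movep(o+n*H,tool(ph,A));t=rd();print(round(np.degrees(b-ph),1),t)
    if t>.32:break
wait(.3);print(rd());json.dump([b,ph],open("ph.json","w"))
move_gripper(1);s=get_state();print(s["width"],s["ft_force"])
move_straight(o+n*.13,.1)
movep(o+n*.2,tool(np.pi/2,A))
w=get_calibration("wrist");a=camera("wrist")[:,:,::-1]
cv2.imwrite("pics/w3.png",a);np.savez("w3.npz",**w)
L=rect(a,w,o,A,.076);M=rect(a,w,o,A,.018,half=.085)
cv2.imwrite("pics/r3.png",np.hstack([L,np.zeros((390,10,3),np.uint8),M]))
print(get_state()["time_s"])
E
```

```text
0.24
104.0 0.305
104.5 0.377
0.38
1.000602700680799 [-0.44077968  0.35381861  0.79790486]
31.1333
```

View pics/r3.png

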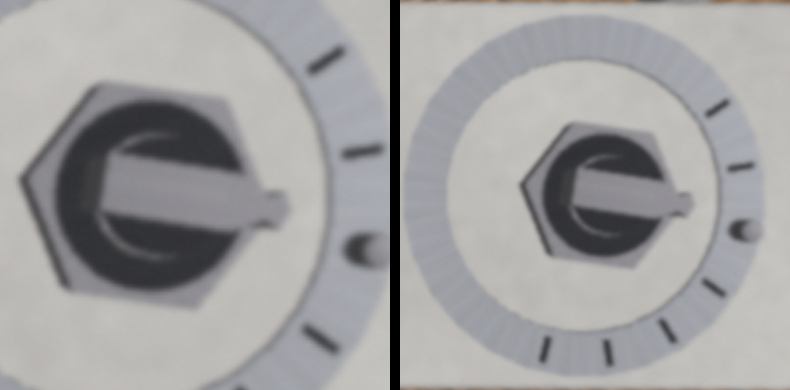

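The screw hasn't moved: the bar is at about -9° and the peg at about -12°, roughly 4 mm off at the peg's radius against the 8.5 mm allowed. The nut reached about 0.38 N m and eased back by its washer twist. The gripper is clear of everything, so I'm handing in.

```bash
python3 -c "
from station import *
print(job_done())"
```

```text
the job is handed in; nothing more can be done
None
```

I turned the screw to point at the peg (about 4 mm off at the peg's radius by my last picture, 8.5 mm allowed), tightened the nut to about 0.38 N m without the screw moving, and handed the job in at about 31 s with the gripper clear; the hand-in gave no verdict.

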